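# Put the plug-in modules into the rack slots that fit them

### The arm

A 6-joint arm with a two-finger parallel gripper is mounted at the origin on a cart in front of the work surface, level with it; the furniture and walls round the work are solid. World frame = base frame: x ahead of the robot, y to its left, z up, the work surface at z = 0. Lengths are in m, angles in rad, forces in N, time in s.
With the tool pointing down it reaches from about 0.25 to 0.8 m from the base axis. Payload 8.5 kg.
Tool frame: the origin (TCP) lies at the very end of the fingers, on their centre line; the grasp point (between the pads) lies 19 mm behind it (bot.hold_point_z is the distance from the TCP to the grasp point, in m); z points along the fingers, y is the line along which they close (so a half turn about z gives the same grasp; the last joint's range is limited). The gripper opens to 85 mm and grips with 20 to 120 N. Pads are 22 mm wide; open, the fingers measure 114 mm over their backs; the gripper's body (76 mm by 85 mm) begins 54 mm behind the grasp point. The pads swing forward as they close: fully open they stand 13 mm farther back than shut.
Start: joints at [1.189, 0.238, -0.013, 1.319, 0, 1.571], TCP at [0.196, 0.487, 0.231] pointing down, gripper open.
Joint ranges: [-2.66, 2.66], [-1.03, 1.9], [-1.14, 1.46], [-1.82, 2.27], [-1.45, 1.34], [-3.14, 3.14]. Speed limits (rad/s): [2.22, 2.22, 2.79, 3.14, 3.14, 3.14].

### API

Orientations are given as a unit quaternion [x, y, z, w].
In Python, from bench import bot gives the robot as it stands.
- The arm moves only by the shell command python3 -m crank 'ROWS' [FORCE]. ROWS is JSON, a list of rows, each an object of numbers: "x", "y", "z": the shift along the tool's x, y, z normalised to -1 to 1, where 1 is 0.2 m; "yaw": the turn about the tool's z normalised to -1 to 1, where 1 is 180 degrees; "gripper": the gripper's target within -1 to 1 (shut at 1, half-way at 0, fully open at -1). In form: [{"x": .., "y": .., "z": .., "yaw": .., "gripper": ..}, ...]. A call has 1 to 20 rows; each row is the pose to reach, as a shift and turn from the pose commanded when the call began, along the tool's axes at that moment, turning the shorter way round; what a row does not reach only later rows make up. A row lasts 1/12 s, in which the tool goes at most 41.7 mm and 7.16 degrees, less where a joint would pass 70% of its speed; a pose out of reach is approached as far as the arm can. A call with a number of a shift or a turn outside -1 to 1 is refused whole. A call with a gripper value outside its range is refused whole. The fingers move at their own pace and stop on an object; FORCE is the grip in N (left out, the last holds). Time passes only in rows, so rows that repeat a pose let the fingers close. It gives the time, the measured TCP pose, the force, the opening and the grip force at its end, in the units of the state.
- bot.get_state(): the state, without advancing time (a new reading comes with each control period).
- bot.snapshot(name): name is "scene" or "top"; returns (picture, depth): 384x512x3 uint8, red, green, blue; 384x512 float32, m along the optical axis (not along the pixel's ray), 0 where there is no reading.
- bot.get_calibration(name): a dict with "camera_matrix" (3x3 intrinsics, pixels), "dist" ([k1, k2, p1, p2, k3] as OpenCV has them; the pictures are not rectified), "R" (3x3) and "t" (3): a world point X has camera coordinates R X + t. Camera axes: x right, y down, z forward; pixel columns grow to the right and rows downward; lengths in m; the calibration is good to about 2 mm. A picture is of the moment at which its call begins. get_calibration takes no time and is no camera call.
- bot.sign_off(): hands the job in; it is judged then, once.
Trained networks look in the newest picture that a camera, given by its name, has taken for a name from the list of things; names that differ only in an ending like _2 or _b are one class to them, and where a whole thing is asked for, a point or a joint stands for the part that bears it (a point fixed in the world has none). Each returns a list of dicts, best first, with "confidence" (0 to 1); they miss things now and then, are a little off and sometimes report something else, mostly with a low value. They report only what shows in the picture. A call takes as long as a camera call.
- bot.find_in(query, camera): "xy" ([column, row] in pixels, amid what is visible of it).
- bot.masks_of(query, camera): "mask" (384x512 bool, what is visible of it) and "xy" ([column, row] in pixels, amid what is visible of it).
- bot.landmark_of(query, camera): "xy" ([column, row] in pixels: a listed point, or the origin of a listed thing).
The state is a dict: "time_s": time; "q": joint angles; "joint_vel": joint speeds; "effort": joint torques, N m; "tcp_pos": TCP position; "ee_rot": TCP orientation; "contact_force": force on the tool from outside, world axes, zero at the start; "torque": the same for the moment, N m; "grip_width": finger opening in m; "grasp_force": force on a finger pad.
Only numpy, scipy, OpenCV 4.12 (cv2) and the standard library are available. Lean on these libraries where they do the work, as an engineer would, in place of code of your own. Each camera call takes 0.05 s, during which the arm holds its last target. There are 200 camera calls.

### The job

The thin metal module has been parked by mistake in the widest slot of the three-slot rack. Move it to the slot whose width matches its thickness, and load the thick module that stands on the bench into the widest slot, so that both stand upright, fully down on the floors of their slots, and the middle-width slot stays empty. Leave the cutters, the green tape and the orange screwdriver where they are.

Things in the scene. Friction and masses are not known exactly. Their poses are not given: they have to be found in the camera images.
- thin_module_center (a point): centre (half-way up, half-way along) of the thin plug-in module: a flat plain metal case standing on its long edge, 100 mm long (its x), 8 mm thick (its y), 85 mm high (its z, up); so the centre is 42.5 mm above its foot and 42.5 mm below its top. Loose, about 0.12 kg, same shape end for end. At the start it stands upright in the widest slot, with play on both sides, its top 53 mm above the slot's mouth.
- thick_module_center (a point): centre (half-way up, half-way along) of the thick plug-in module: a flat plain metal case standing on its long edge, 100 mm long (its x), 24 mm thick (its y), 85 mm high (its z, up); so the centre is 42.5 mm above its foot and 42.5 mm below its top. Loose, about 0.24 kg, same shape end for end. At the start it stands on the bench to the right of the rack.
- thin_module: the thin module itself; origin at the centre of its foot, axes as at its centre point
- thick_module: the thick module itself; origin at the centre of its foot, axes as at its centre point
- narrow_slot (a point): centre of the mouth of the narrowest slot of the rack, 48 mm above the bench. The slot opens upward: 108 mm long (x of this point), 10.5 mm wide (y), 32 mm deep with a flat floor; its two long edges have a lead-in bevel, 3 mm wide and 4 mm deep. The thin module belongs here.
- middle_slot (a point): centre of the mouth of the middle-width slot of the rack, 48 mm above the bench. The slot opens upward: 108 mm long (x of this point), 18.5 mm wide (y), 32 mm deep with a flat floor; its two long edges have a lead-in bevel, 3 mm wide and 4 mm deep. It stays empty.
- wide_slot (a point): centre of the mouth of the widest slot of the rack, 48 mm above the bench. The slot opens upward: 108 mm long (x of this point), 26.5 mm wide (y), 32 mm deep with a flat floor; its two long edges have a lead-in bevel, 3 mm wide and 4 mm deep. The thick module belongs here; the thin one stands in it at the start.
- rack: the three-slot rack, fixed: an 8 mm metal base plate, 132 x 186 mm, carrying three grey guide blocks (118 x 50 x 40 mm, alike outside, side by side along its y, 58 mm apart) with one slot each, along its x; the order of the three slot widths varies. Origin at the centre of its underside
- cutters: flush cutters with blue handles, 113 x 51 x 11 mm, lying on the bench between the rack and the thick module; a bystander, origin at its underside
- green_tape: roll of green tape lying flat, 82 mm across, 18 mm high; a bystander, origin at the centre of its underside
- orange_driver: screwdriver with an orange and black handle, 156 mm long, 17 mm thick, lying to the right of the thick module; a bystander, origin at its underside

How it is judged:
By the outcome, as a careful person would: the job done as asked, in the order asked, and still so for the second after the job is handed in, with the robot touching nothing.
It also fails if it takes over 64 s, if anything falls off the work surface, if the arm or the gripper's body presses on something with over 40 N, if the wrist force passes 120 N, or if a joint passes its speed limit or range.

## Working session

There is one attempt and no reset: what is moved stays moved. The work goes in short steps, Python scripts to look and compute and a shell command to move; the robot and the scene stay as the last step left them, time stands still between calls to the robot, and variables do not carry over. Pictures are saved under pics/ and viewed, at most 10 in all, crops included, and the job is handed in when it is done.

```bash
mkdir -p pics; cat > h.py <<'E'
import numpy as np, cv2
from bench import bot
def snap(c,f=None):
    p,d=bot.snapshot(c)
    if f: cv2.imwrite('pics/'+f,p[:,:,::-1])
    return p,d
def cloud(c,d):
    k=bot.get_calibration(c);K=np.array(k['camera_matrix']);R=np.array(k['R']);t=np.array(k['t'])
    h,w=d.shape
    uv=np.stack(np.meshgrid(np.arange(w),np.arange(h)),-1).reshape(-1,1,2).astype(float)
    n=cv2.undistortPoints(uv,K,np.array(k['dist'])).reshape(h,w,2)
    X=np.concatenate([n*d[...,None],d[...,None]],-1)
    X=(X-t)@R
    X[d==0]=np.nan
    return X
E
python3 - <<'E'
from h import *
for c in('top','scene'):
    p,d=snap(c,c+'0.png');X=cloud(c,d);np.save(c+'0.npy',X)
    k=bot.get_calibration(c);print(c,np.round(-np.array(k['R']).T@k['t'],3))
    for q in('thin_module','thick_module','rack','cutters','green_tape','orange_driver'):
        for m in bot.masks_of(q,c)[:2]:
            P=X[m['mask']];P=P[~np.isnan(P[:,0])]
            print(q,round(m['confidence'],2),np.round(m['xy']),len(P),np.round(np.nanpercentile(P,[2,50,98],axis=0),3).tolist() if len(P) else '')
    for q in('narrow_slot','middle_slot','wide_slot','thin_module_center','thick_module_center'):
        for m in bot.landmark_of(q,c)[:2]:
            u,v=np.round(m['xy']).astype(int);print(q,round(m['confidence'],2),u,v,np.round(X[v,u],3))
print(bot.get_state())
E
```

```text
top [0.361 0.056 1.356]
thin_module 0.7 [163. 197.] 248 [[0.478, 0.305, 0.021], [0.522, 0.313, 0.079], [0.567, 0.323, 0.106]]
thick_module 0.71 [301. 216.] 353 [[0.411, -0.132, 0.017], [0.454, -0.103, 0.085], [0.497, -0.074, 0.091]]
rack 0.56 [211. 220.] 306 [[0.437, 0.158, -0.001], [0.465, 0.181, 0.009], [0.558, 0.346, 0.022]]
cutters 0.79 [256. 216.] 233 [[0.411, 0.003, -0.001], [0.459, 0.027, 0.01], [0.504, 0.051, 0.016]]
green_tape 0.75 [267. 171.] 244 [[0.564, -0.02, -0.003], [0.6, 0.01, 0.017], [0.638, 0.06, 0.025]]
orange_driver 0.44 [358. 226.] 52 [[0.402, -0.288, 0.011], [0.424, -0.282, 0.016], [0.446, -0.276, 0.021]]
narrow_slot 0.76 203 200 [0.513 0.206 0.012]
narrow_slot 0.25 165 196 [0.519 0.312 0.085]
middle_slot 0.69 183 198 [0.519 0.267 0.027]
wide_slot 0.81 166 196 [0.521 0.313 0.067]
thin_module_center 0.82 165 195 [0.522 0.312 0.085]
thin_module_center 0.37 260 171 [ 0.607  0.021 -0.001]
thick_module_center 0.94 303 215 [ 0.454 -0.104  0.084]
scene [-0.053 -0.569  0.859]
thin_module 0.6 [200. 151.] 589 [[0.474, 0.304, 0.039], [0.521, 0.313, 0.073], [0.568, 0.324, 0
[... 1101 characters left out ...]
.084]
{'time_s': 1.2, 'q': array([ 1.18903137e+00,  2.38197318e-01, -1.35289214e-02,  1.31916564e+00,
        1.73354163e-05,  1.57080590e+00]), 'joint_vel': array([ 0.00105916, -0.00053185,  0.00196147,  0.0005683 , -0.00055195,
        0.00111691]), 'effort': array([ 1.92027830e-03, -5.38582277e+01,  3.46694934e+01,  3.30371971e-03,
        2.96936696e-04,  4.75069882e-06]), 'tcp_pos': array([0.19557216, 0.48716573, 0.23126635]), 'ee_rot': array([ 1.89730115e-01,  9.81836280e-01, -4.52622270e-05, -1.75740690e-05]), 'contact_force': array([ 0.11615016, -0.14383518, -0.62365355]), 'torque': array([-0.04741667,  0.00981643, -0.04102081]), 'grasp_force': 0.0, 'grip_width': 0.08581666700419018}
```

```bash
python3 - <<'E'
from h import *
a=cv2.imread('pics/top0.png');b=cv2.imread('pics/scene0.png')
cv2.imwrite('pics/v1.png',cv2.resize(a[130:270,120:390],None,fx=2.9,fy=2.9,interpolation=cv2.INTER_CUBIC))
cv2.imwrite('pics/v2.png',cv2.resize(b[100:340,140:400],None,fx=2.5,fy=2.5,interpolation=cv2.INTER_CUBIC))
for c in('top','scene'):
    X=np.load(c+'0.npy').reshape(-1,3);X=X[~np.isnan(X[:,0])]
    def sel(x0,x1,y0,y1,z0,z1):
        return X[(X[:,0]>x0)&(X[:,0]<x1)&(X[:,1]>y0)&(X[:,1]<y1)&(X[:,2]>z0)&(X[:,2]<z1)]
    for n,s in(('rack',sel(.42,.62,.12,.4,.038,.056)),('thin',sel(.42,.62,.25,.38,.085,.12)),('thintop',sel(.42,.62,.25,.38,.094,.12)),('thick',sel(.36,.56,-.18,-.03,.076,.1))):
        r=cv2.minAreaRect(s[:,:2].astype(np.float32)); print(c,n,len(s),np.round(r[0],4),np.round(r[1],4),round(r[2],2),np.round(np.median(s[:,2]),4), np.round(s.mean(0),4))
        if 'th' in n:
            v=np.linalg.svd((s-s.mean(0))[:,:2],full_matrices=False)[2][0];print('  dir',np.degrees(np.arctan2(v[1],v[0])))
    s=sel(.46,.58,.13,.4,.038,.056)
    print(np.histogram(s[:,1],bins=np.arange(.15,.37,.004))[0])
E
```

```text
top rack 1286 [0.5144 0.2586] [0.1667 0.1183] 80.09 0.0481 [0.5119 0.2493 0.0479]
top thin 133 [0.523 0.316] [0.0095 0.0997] 79.96 0.1005 [0.5226 0.315  0.0991]
  dir 170.63040741017085
top thintop 111 [0.5237 0.3159] [0.0094 0.0982] 80.15 0.1012 [0.5237 0.3153 0.1011]
  dir 170.48975384729158
top thick 276 [ 0.4548 -0.1057] [0.0995 0.0248] 28.64 0.0858 [ 0.4544 -0.1056  0.0857]
  dir -151.22310344434212
[ 0  0  0  0  2 20 26 27 40 52 22 16 20 26 24 40 57 26 22 38 30 26 42 48
 20 17 10 12 17 28 51 33 35 41 30 29 34 35 22 24 10 13  8  7 14 20 28 21
 13  6  1  0  0  0]
scene rack 1372 [0.5129 0.2561] [0.1687 0.1204] 80.2 0.0461 [0.5085 0.2457 0.0456]
scene thin 192 [0.5217 0.3159] [0.0153 0.0993] 80.0 0.0959 [0.52   0.3143 0.095 ]
  dir 170.3653318199967
scene thintop 115 [0.5219 0.3161] [0.0148 0.0982] 79.86 0.0989 [0.5218 0.3145 0.0987]
  dir 170.3673719730366
scene thick 381 [ 0.4549 -0.1073] [0.1052 0.0245] 28.28 0.0842 [ 0.4506 -0.11    0.0839]
  dir -151.5180709957665
[ 0  0  0  1 18 25 35 49 47 26 20 15 30 26 38 49 33 32 25 34 32 40 39 29
 15 10  7 18 29 36 38 43 27 35 37 31 32 28 24 51 44 39 25  9  3  1  6  7
  5  3  0  0  0  0]
```

View pics/v1.png

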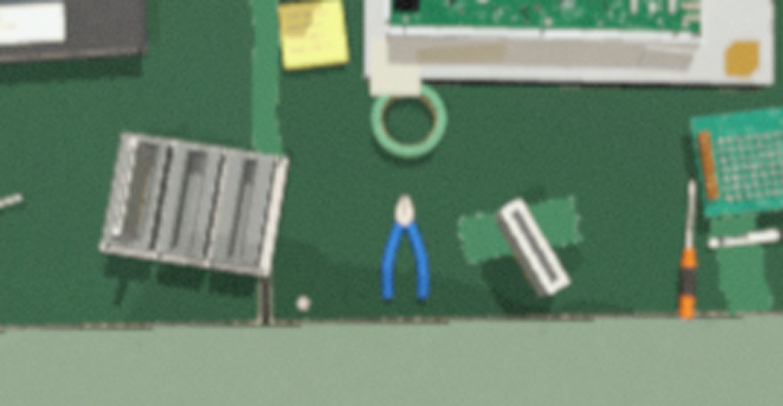

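View pics/v2.png

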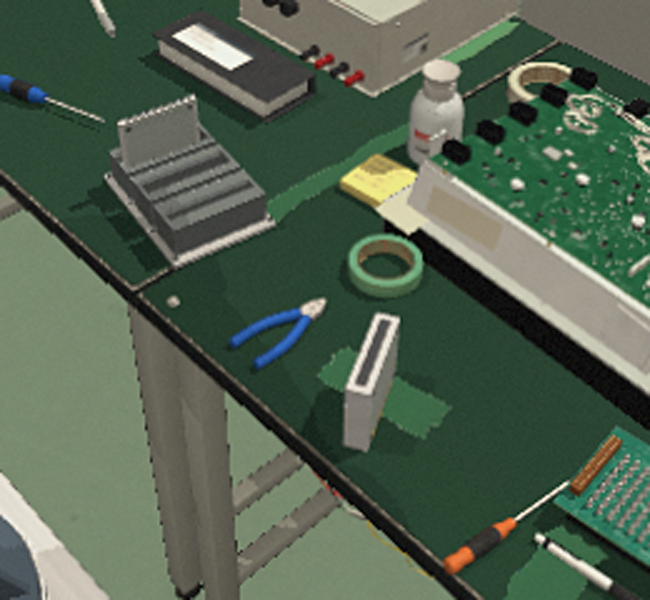

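```bash
cat > go.py <<'E'
import sys,numpy as np
from scipy.spatial.transform import Rotation as Ro
from bench import bot
# go.py x y z yang(deg of tool y in world)
def go(x,y,z,a):
    s=bot.get_state();M=Ro.from_quat(s['ee_rot']).as_matrix()
    d=M.T@(np.array([x,y,z])-s['tcp_pos'])/.2
    c=np.degrees(np.arctan2(M[1,1],M[0,1])); dy=-((a-c+180)%360-180)/180
    print('now',np.round(s['tcp_pos'],4),'yang',round(c,2),'tilt',np.round(M[:2,2],4),'-> x %.3f y %.3f z %.3f yaw %.4f'%(*d,dy))
if __name__=='__main__': go(*map(float,sys.argv[1:]))
E
python3 go.py .5237 .316 .15 80.1
```

```text
now [0.1956 0.4872 0.2313] yang 68.13 tilt [-0.0001 -0.0001] -> x -1.841 y -0.183 z 0.406 yaw -0.0665
```

```bash
python3 -m crank '[{"x":-0.2,"y":-0.02,"z":0.1,"yaw":-0.02,"gripper":-1},{"x":-0.4,"y":-0.04,"z":0.1,"yaw":-0.04,"gripper":-1},{"x":-0.6,"y":-0.06,"z":0.1,"yaw":-0.0665,"gripper":-1},{"x":-0.8,"y":-0.08,"z":0.1,"yaw":-0.0665,"gripper":-1},{"x":-1,"y":-0.1,"z":0.1,"yaw":-0.0665,"gripper":-1},{"x":-1,"y":-0.1,"z":0.1,"yaw":-0.0665,"gripper":-1},{"x":-1,"y":-0.1,"z":0.1,"yaw":-0.0665,"gripper":-1},{"x":-1,"y":-0.1,"z":0.1,"yaw":-0.0665,"gripper":-1}]' 40; python3 go.py .5237 .316 .15 80.1
```

```text
time_s: 1.87
tcp_pos: [0.3738, 0.3939, 0.2111]
ee_rot: [0.087, 0.996, -0.0, -0.0]
contact_force: [-0.8, 0.3, 0.6]
grip_width: 0.0856
grasp_force: 0.0
now [0.3738 0.3939 0.2111] yang 80.03 tilt [-0.0005 -0.0002] -> x -0.806 y -0.254 z 0.305 yaw -0.0004
```

```bash
python3 -m crank '[{"x":-0.2,"y":-0.06,"z":0.1,"yaw":0,"gripper":-1},{"x":-0.4,"y":-0.12,"z":0.2,"yaw":0,"gripper":-1},{"x":-0.6,"y":-0.18,"z":0.3,"yaw":0,"gripper":-0.4},{"x":-0.806,"y":-0.254,"z":0.3,"yaw":0,"gripper":-0.4},{"x":-0.806,"y":-0.254,"z":0.3,"yaw":0,"gripper":-0.4},{"x":-0.806,"y":-0.254,"z":0.3,"yaw":0,"gripper":-0.4},{"x":-0.806,"y":-0.254,"z":0.3,"yaw":0,"gripper":-0.4}]'; python3 go.py .5237 .316 .060 80.1
```

```text
time_s: 2.45
tcp_pos: [0.5231, 0.3169, 0.1511]
ee_rot: [0.086, 0.996, -0.0, -0.0]
contact_force: [-0.2, -0.3, 0.1]
grip_width: 0.06
grasp_force: 0.0
now [0.5231 0.3169 0.1511] yang 80.09 tilt [-0.001  -0.0001] -> x -0.004 y -0.004 z 0.456 yaw -0.0000
```

```bash
python3 -m crank '[{"x":-0.003,"y":-0.003,"z":0.12,"yaw":0,"gripper":-0.4},{"x":-0.003,"y":-0.003,"z":0.24,"yaw":0,"gripper":-0.4},{"x":-0.003,"y":-0.003,"z":0.36,"yaw":0,"gripper":-0.4},{"x":-0.003,"y":-0.003,"z":0.43,"yaw":0,"gripper":-0.4},{"x":-0.003,"y":-0.003,"z":0.455,"yaw":0,"gripper":-0.4},{"x":-0.003,"y":-0.003,"z":0.455,"yaw":0,"gripper":-0.4},{"x":-0.003,"y":-0.003,"z":0.455,"yaw":0,"gripper":0},{"x":-0.003,"y":-0.003,"z":0.455,"yaw":0,"gripper":0.4},{"x":-0.003,"y":-0.003,"z":0.455,"yaw":0,"gripper":0.7},{"x":-0.003,"y":-0.003,"z":0.455,"yaw":0,"gripper":1},{"x":-0.003,"y":-0.003,"z":0.455,"yaw":0,"gripper":1},{"x":-0.003,"y":-0.003,"z":0.455,"yaw":0,"gripper":1},{"x":-0.003,"y":-0.003,"z":0.455,"yaw":0,"gripper":1},{"x":-0.003,"y":-0.003,"z":0.455,"yaw":0,"gripper":1}]' 40; python3 go.py .5231 .316 .1251 80.1
```

```text
time_s: 3.62
tcp_pos: [0.5248, 0.3159, 0.0613]
ee_rot: [0.086, 0.996, 0.001, 0.001]
contact_force: [-1.5, -0.2, 6.7]
grip_width: 0.0075
grasp_force: 41.2
now [0.5248 0.3159 0.0613] yang 80.08 tilt [0.0012 0.0009] -> x 0.008 y -0.000 z -0.319 yaw -0.0001
```

```bash
python3 -m crank '[{"x":0,"y":0,"z":-0.05,"yaw":0,"gripper":1},{"x":0,"y":0,"z":-0.12,"yaw":0,"gripper":1},{"x":0,"y":0,"z":-0.22,"yaw":0,"gripper":1},{"x":0,"y":0,"z":-0.3,"yaw":0,"gripper":1},{"x":0,"y":-0.15,"z":-0.3,"yaw":0,"gripper":1},{"x":0,"y":-0.3,"z":-0.3,"yaw":0,"gripper":1},{"x":0,"y":-0.45,"z":-0.3,"yaw":0,"gripper":1},{"x":0,"y":-0.54,"z":-0.3,"yaw":0,"gripper":1},{"x":0,"y":-0.58,"z":-0.3,"yaw":0,"gripper":1},{"x":0,"y":-0.58,"z":-0.3,"yaw":0,"gripper":1},{"x":0,"y":-0.58,"z":-0.3,"yaw":0,"gripper":1},{"x":0,"y":-0.58,"z":-0.3,"yaw":0,"gripper":1},{"x":0,"y":-0.58,"z":-0.3,"yaw":0,"gripper":1}]'; python3 - <<'E'
from h import *
p,d=snap('scene');X=cloud('scene',d)
cv2.imwrite('pics/v3.png',cv2.resize(p[80:230,140:300,::-1],None,fx=4,fy=4,interpolation=cv2.INTER_CUBIC))
p,d=snap('top');X=cloud('top',d).reshape(-1,3)
cv2.imwrite('pics/v4.png',cv2.resize(p[150:250,130:260,::-1],None,fx=5,fy=5,interpolation=cv2.INTER_CUBIC))
# rack frame histogram of block tops / slots from the top view at start, across the slots
X=np.load('top0.npy').reshape(-1,3);X=X[~np.isnan(X[:,0])]
a=np.radians(-9.9);c=np.array([.5144,.2586])
u=(X[:,:2]-c)@np.array([[np.cos(a),-np.sin(a)],[np.sin(a),np.cos(a)]])
s=(abs(u[:,0])<.045)&(abs(u[:,1])<.09)
for lo in np.arange(-.09,.09,.002):
    m=s&(u[:,1]>=lo)&(u[:,1]<lo+.002)
    if m.any(): print(int(round(lo*1000)),int(np.median(X[m,2])*1000),end=' | ')
E
python3 go.py .5046 .2016 .063 80.1
```

```text
time_s: 4.7
tcp_pos: [0.5047, 0.2024, 0.1203]
ee_rot: [0.086, 0.996, 0.0, 0.0]
contact_force: [0.7, 0.8, -1.5]
grip_width: 0.0071
grasp_force: 40.2
-90 8 | -88 9 | -86 9 | -84 25 | -82 48 | -80 47 | -78 48 | -76 47 | -74 48 | -72 48 | -70 49 | -68 50 | -66 47 | -64 46 | -60 17 | -58 16 | -56 17 | -54 27 | -52 47 | -50 49 | -48 47 | -46 50 | -44 47 | -42 49 | -40 48 | -38 47 | -36 47 | -34 46 | -28 9 | -26 28 | -24 48 | -22 48 | -20 47 | -18 48 | -16 49 | -14 49 | -12 48 | -10 43 | -6 16 | -4 16 | -2 17 | 0 17 | 2 16 | 4 17 | 6 17 | 8 31 | 10 46 | 12 47 | 14 49 | 16 47 | 18 48 | 20 48 | 22 47 | 24 47 | 30 27 | 32 29 | 34 48 | 36 48 | 38 47 | 40 48 | 42 46 | 44 45 | 48 20 | 50 17 | 52 54 | 54 63 | 56 101 | 58 102 | 60 102 | 62 99 | 74 48 | 76 48 | 78 48 | 80 48 | 82 46 | now [0.5044 0.2022 0.1201] yang 80.16 tilt [-0.0002 -0.0001] -> x -0.001 y -0.003 z 0.286 yaw 0.0003
```

View pics/v3.png

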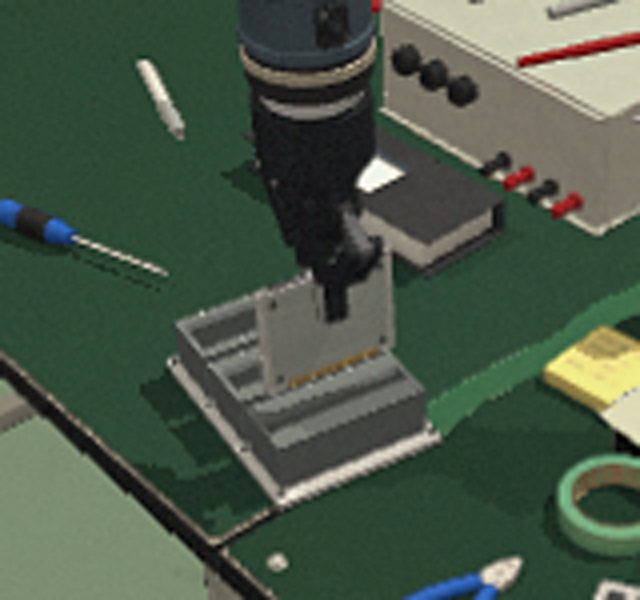

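View pics/v4.png

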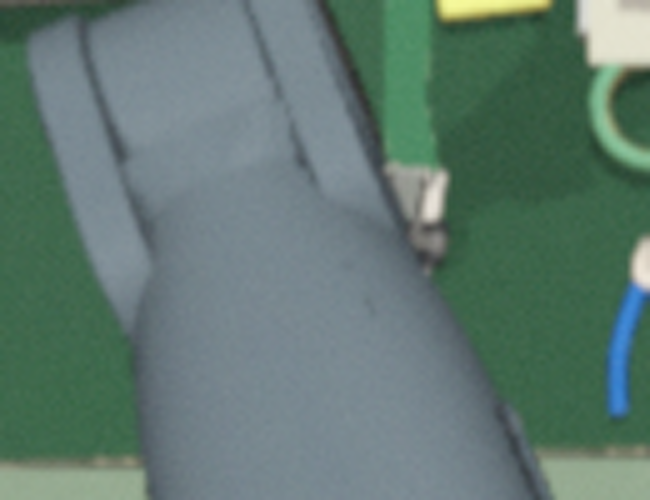

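```bash
python3 -m crank '[{"x":0,"y":-0.003,"z":0.06,"yaw":0,"gripper":1},{"x":0,"y":-0.003,"z":0.11,"yaw":0,"gripper":1},{"x":0,"y":-0.003,"z":0.13,"yaw":0,"gripper":1},{"x":0,"y":-0.003,"z":0.145,"yaw":0,"gripper":1},{"x":0,"y":-0.003,"z":0.16,"yaw":0,"gripper":1},{"x":0,"y":-0.003,"z":0.175,"yaw":0,"gripper":1},{"x":0,"y":-0.003,"z":0.175,"yaw":0,"gripper":1},{"x":0,"y":-0.003,"z":0.175,"yaw":0,"gripper":1}]'; python3 go.py .5046 .2016 .0613 80.1
```

```text
time_s: 5.47
tcp_pos: [0.5043, 0.2008, 0.0854]
ee_rot: [0.086, 0.996, -0.0, 0.0]
contact_force: [-1.2, 0.1, -0.2]
grip_width: 0.0073
grasp_force: 40.2
now [0.5043 0.2008 0.0854] yang 80.09 tilt [ 0.     -0.0001] -> x -0.001 y 0.004 z 0.120 yaw -0.0000
```

```bash
python3 -m crank '[{"x":0,"y":0.002,"z":0.03,"yaw":0,"gripper":1},{"x":0,"y":0.002,"z":0.06,"yaw":0,"gripper":1},{"x":0,"y":0.002,"z":0.085,"yaw":0,"gripper":1},{"x":0,"y":0.002,"z":0.1,"yaw":0,"gripper":1},{"x":0,"y":0.002,"z":0.11,"yaw":0,"gripper":1},{"x":0,"y":0.002,"z":0.116,"yaw":0,"gripper":1},{"x":0,"y":0.002,"z":0.116,"yaw":0,"gripper":1},{"x":0,"y":0.002,"z":0.116,"yaw":0,"gripper":1}]'; python3 go.py .5046 .2016 .0613 80.1
```

```text
time_s: 6.13
tcp_pos: [0.5044, 0.2011, 0.0621]
ee_rot: [0.086, 0.996, -0.0, 0.0]
contact_force: [-0.0, -0.6, -1.8]
grip_width: 0.0076
grasp_force: 40.2
now [0.5044 0.2011 0.0621] yang 80.09 tilt [ 0.     -0.0001] -> x -0.001 y 0.003 z 0.004 yaw -0.0000
```

```bash
python3 -m crank '[{"x":0,"y":0,"z":0.004,"yaw":0,"gripper":1},{"x":0,"y":0,"z":0.008,"yaw":0,"gripper":1},{"x":0,"y":0,"z":0.008,"yaw":0,"gripper":1},{"x":0,"y":0,"z":0.008,"yaw":0,"gripper":1}]'; python3 -m crank '[{"x":0,"y":0,"z":0,"yaw":0,"gripper":0.5},{"x":0,"y":0,"z":0,"yaw":0,"gripper":0},{"x":0,"y":0,"z":0,"yaw":0,"gripper":-0.4},{"x":0,"y":0,"z":0,"yaw":0,"gripper":-0.4},{"x":0,"y":0,"z":0,"yaw":0,"gripper":-0.4},{"x":0,"y":0,"z":0,"yaw":0,"gripper":-0.4},{"x":0,"y":0,"z":-0.1,"yaw":0,"gripper":-0.4},{"x":0,"y":0,"z":-0.25,"yaw":0,"gripper":-0.4},{"x":0,"y":0,"z":-0.4,"yaw":0,"gripper":-0.4},{"x":0,"y":0,"z":-0.55,"yaw":0,"gripper":-0.4},{"x":0,"y":0,"z":-0.65,"yaw":0,"gripper":-0.4},{"x":0,"y":0,"z":-0.65,"yaw":0,"gripper":-0.4},{"x":0,"y":0,"z":-0.65,"yaw":0,"gripper":-0.4}]'; python3 go.py .4548 -.1062 .19 118.6
```

```text
time_s: 6.47
tcp_pos: [0.5045, 0.2013, 0.0613]
ee_rot: [0.086, 0.996, 0.0, 0.0]
contact_force: [-1.7, 0.4, 6.2]
grip_width: 0.0074
grasp_force: 41.2
time_s: 7.55
tcp_pos: [0.5049, 0.2014, 0.1914]
ee_rot: [0.086, 0.996, 0.0, 0.001]
contact_force: [-0.7, -0.1, -0.4]
grip_width: 0.0594
grasp_force: 0.0
now [0.5049 0.2014 0.1914] yang 80.1 tilt [0.0022 0.0008] -> x -0.018 y -1.558 z 0.005 yaw -0.2139
```

```bash
python3 -m crank '[{"x":-0.01,"y":-0.2,"z":0,"yaw":-0.03,"gripper":-0.4},{"x":-0.01,"y":-0.4,"z":0,"yaw":-0.06,"gripper":-0.4},{"x":-0.01,"y":-0.6,"z":0,"yaw":-0.1,"gripper":-0.4},{"x":-0.01,"y":-0.8,"z":0,"yaw":-0.14,"gripper":-0.4},{"x":-0.01,"y":-1,"z":0,"yaw":-0.18,"gripper":-0.4},{"x":-0.01,"y":-1,"z":0,"yaw":-0.214,"gripper":-0.4},{"x":-0.01,"y":-1,"z":0,"yaw":-0.214,"gripper":-0.4},{"x":-0.01,"y":-1,"z":0,"yaw":-0.214,"gripper":-0.4}]'; python3 go.py .4548 -.1062 .15 118.6
```

```text
time_s: 8.22
tcp_pos: [0.4712, 0.0033, 0.1895]
ee_rot: [-0.246, 0.969, 0.0, -0.001]
contact_force: [-0.3, 0.1, -0.1]
grip_width: 0.0596
grasp_force: 0.0
now [0.4712 0.0033 0.1895] yang 118.46 tilt [-0.0018  0.0002] -> x 0.333 y -0.443 z 0.197 yaw -0.0008
```

```bash
python3 -m crank '[{"x":0.1,"y":-0.13,"z":0.05,"yaw":0,"gripper":-0.4},{"x":0.2,"y":-0.27,"z":0.1,"yaw":0,"gripper":-0.4},{"x":0.3,"y":-0.4,"z":0.15,"yaw":0,"gripper":-0.4},{"x":0.333,"y":-0.443,"z":0.197,"yaw":-0.001,"gripper":-0.4},{"x":0.333,"y":-0.443,"z":0.197,"yaw":-0.001,"gripper":-0.4},{"x":0.333,"y":-0.443,"z":0.197,"yaw":-0.001,"gripper":-0.4},{"x":0.333,"y":-0.443,"z":0.197,"yaw":-0.001,"gripper":-0.4}]'; python3 - <<'E'
from h import *
p,d=snap('scene')
cv2.imwrite('pics/v5.png',cv2.resize(p[100:300,140:360,::-1],None,fx=3,fy=3,interpolation=cv2.INTER_CUBIC))
p,d=snap('top');X=cloud('top',d).reshape(-1,3)
s=X[(X[:,0]>.42)&(X[:,0]<.6)&(X[:,1]>.14)&(X[:,1]<.4)&(X[:,2]>.09)&(X[:,2]<.13)]
print(cv2.minAreaRect(s[:,:2].astype(np.float32)),np.median(s[:,2]),len(s))
E
python3 go.py .4548 -.1062 .043 118.6
```

```text
time_s: 8.8
tcp_pos: [0.4562, -0.1047, 0.1511]
ee_rot: [-0.248, 0.969, 0.0, -0.0]
contact_force: [0.4, -0.1, 0.1]
grip_width: 0.0597
grasp_force: 0.0
((0.5023951530456543, 0.2010294497013092), (0.009250055998563766, 0.09980811178684235), 80.17112731933594) 0.1013548054506302 107
now [ 0.4564 -0.1047  0.1514] yang 118.85 tilt [0.0005 0.0001] -> x 0.011 y -0.003 z 0.542 yaw 0.0014
```

View pics/v5.png

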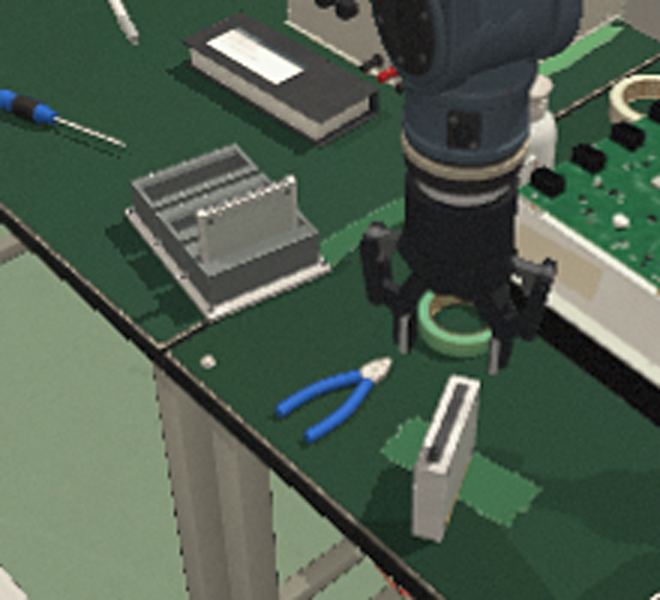

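```bash
python3 -m crank '[{"x":0.01,"y":-0.003,"z":0.12,"yaw":0.001,"gripper":-0.4},{"x":0.01,"y":-0.003,"z":0.24,"yaw":0.001,"gripper":-0.4},{"x":0.01,"y":-0.003,"z":0.36,"yaw":0.001,"gripper":-0.4},{"x":0.01,"y":-0.003,"z":0.48,"yaw":0.001,"gripper":-0.4},{"x":0.01,"y":-0.003,"z":0.54,"yaw":0.001,"gripper":-0.4},{"x":0.01,"y":-0.003,"z":0.54,"yaw":0.001,"gripper":-0.4},{"x":0.01,"y":-0.003,"z":0.54,"yaw":0.001,"gripper":-0.1},{"x":0.01,"y":-0.003,"z":0.54,"yaw":0.001,"gripper":0.2},{"x":0.01,"y":-0.003,"z":0.54,"yaw":0.001,"gripper":0.5},{"x":0.01,"y":-0.003,"z":0.54,"yaw":0.001,"gripper":1},{"x":0.01,"y":-0.003,"z":0.54,"yaw":0.001,"gripper":1},{"x":0.01,"y":-0.003,"z":0.54,"yaw":0.001,"gripper":1},{"x":0.01,"y":-0.003,"z":0.54,"yaw":0.001,"gripper":1}]' 60; python3 -m crank '[{"x":0,"y":0,"z":-0.1,"yaw":0,"gripper":1},{"x":0,"y":0,"z":-0.25,"yaw":0,"gripper":1},{"x":0,"y":0,"z":-0.4,"yaw":0,"gripper":1},{"x":0,"y":0,"z":-0.55,"yaw":0,"gripper":1},{"x":0,"y":0,"z":-0.7,"yaw":0,"gripper":1},{"x":0,"y":0,"z":-0.8,"yaw":0,"gripper":1},{"x":0,"y":0,"z":-0.8,"yaw":0,"gripper":1},{"x":0,"y":0,"z":-0.8,"yaw":0,"gripper":1}]'; python3 go.py .5246 .3158 .20 80.1
```

```text
time_s: 9.98
tcp_pos: [0.4555, -0.1074, 0.0444]
ee_rot: [-0.247, 0.969, -0.0, 0.001]
contact_force: [-0.6, 1.1, 5.9]
grip_width: 0.0233
grasp_force: 59.4
time_s: 10.65
tcp_pos: [0.4549, -0.1076, 0.204]
ee_rot: [-0.247, 0.969, -0.001, 0.001]
contact_force: [0.0, 1.0, -2.8]
grip_width: 0.0234
grasp_force: 59.6
now [ 0.4549 -0.1076  0.204 ] yang 118.6 tilt [ 0.0024 -0.0007] -> x -1.319 y 1.692 z 0.019 yaw 0.2139
```

```bash
python3 -m crank '[{"x":-0.11,"y":0.14,"z":0,"yaw":0,"gripper":1},{"x":-0.22,"y":0.28,"z":0,"yaw":0.03,"gripper":1},{"x":-0.33,"y":0.42,"z":0,"yaw":0.06,"gripper":1},{"x":-0.44,"y":0.56,"z":0,"yaw":0.09,"gripper":1},{"x":-0.55,"y":0.7,"z":0,"yaw":0.12,"gripper":1},{"x":-0.65,"y":0.84,"z":0,"yaw":0.15,"gripper":1},{"x":-0.75,"y":0.95,"z":0,"yaw":0.18,"gripper":1},{"x":-0.75,"y":0.95,"z":0,"yaw":0.214,"gripper":1},{"x":-0.75,"y":0.95,"z":0,"yaw":0.214,"gripper":1},{"x":-0.75,"y":0.95,"z":0,"yaw":0.214,"gripper":1},{"x":-0.75,"y":0.95,"z":0,"yaw":0.214,"gripper":1}]'; python3 go.py .5246 .3158 .2 80.1
```

```text
time_s: 11.57
tcp_pos: [0.4944, 0.1305, 0.2022]
ee_rot: [0.085, 0.996, -0.0, -0.001]
contact_force: [-0.1, -1.1, -1.4]
grip_width: 0.0232
grasp_force: 60.0
now [0.4944 0.1305 0.2022] yang 80.25 tilt [-0.0018 -0.0007] -> x 0.008 y 0.939 z 0.010 yaw 0.0008
```

```bash
python3 -m crank '[{"x":0.008,"y":0.16,"z":0,"yaw":0.001,"gripper":1},{"x":0.008,"y":0.34,"z":0,"yaw":0.001,"gripper":1},{"x":0.008,"y":0.52,"z":0,"yaw":0.001,"gripper":1},{"x":0.008,"y":0.7,"z":0,"yaw":0.001,"gripper":1},{"x":0.008,"y":0.84,"z":0,"yaw":0.001,"gripper":1},{"x":0.008,"y":0.938,"z":0,"yaw":0.001,"gripper":1},{"x":0.008,"y":0.938,"z":0,"yaw":0.001,"gripper":1},{"x":0.008,"y":0.938,"z":0.15,"yaw":0.001,"gripper":1},{"x":0.008,"y":0.938,"z":0.3,"yaw":0.001,"gripper":1},{"x":0.008,"y":0.938,"z":0.4,"yaw":0.001,"gripper":1},{"x":0.008,"y":0.938,"z":0.46,"yaw":0.001,"gripper":1},{"x":0.008,"y":0.938,"z":0.46,"yaw":0.001,"gripper":1},{"x":0.008,"y":0.938,"z":0.46,"yaw":0.001,"gripper":1},{"x":0.008,"y":0.938,"z":0.46,"yaw":0.001,"gripper":1}]'; python3 go.py .5245 .3156 .0604 80.1
```

```text
time_s: 12.73
tcp_pos: [0.5264, 0.3157, 0.1122]
ee_rot: [0.088, 0.996, 0.0, 0.001]
contact_force: [0.1, 0.4, -1.9]
grip_width: 0.0236
grasp_force: 60.3
now [0.5264 0.3157 0.1122] yang 79.9 tilt [0.0011 0.0005] -> x 0.010 y -0.002 z 0.259 yaw -0.0011
```

```bash
python3 -m crank '[{"x":0.008,"y":-0.002,"z":0.03,"yaw":-0.001,"gripper":1},{"x":0.008,"y":-0.002,"z":0.06,"yaw":-0.001,"gripper":1},{"x":0.008,"y":-0.002,"z":0.08,"yaw":-0.001,"gripper":1},{"x":0.008,"y":-0.002,"z":0.1,"yaw":-0.001,"gripper":1},{"x":0.008,"y":-0.002,"z":0.115,"yaw":-0.001,"gripper":1},{"x":0.008,"y":-0.002,"z":0.13,"yaw":-0.001,"gripper":1},{"x":0.008,"y":-0.002,"z":0.145,"yaw":-0.001,"gripper":1},{"x":0.008,"y":-0.002,"z":0.16,"yaw":-0.001,"gripper":1},{"x":0.008,"y":-0.002,"z":0.16,"yaw":-0.001,"gripper":1},{"x":0.008,"y":-0.002,"z":0.16,"yaw":-0.001,"gripper":1}]'; python3 go.py .5245 .3156 .0604 80.1
```

```text
time_s: 13.57
tcp_pos: [0.524, 0.3162, 0.0789]
ee_rot: [0.086, 0.996, -0.0, -0.0]
contact_force: [0.4, 0.8, -2.8]
grip_width: 0.0234
grasp_force: 60.3
now [0.524  0.3162 0.0789] yang 80.1 tilt [-0.0003 -0.0003] -> x -0.003 y -0.002 z 0.092 yaw -0.0000
```

Already 13 mm in, without contact; continuing down.

```bash
python3 -m crank '[{"x":0,"y":-0.001,"z":0.02,"yaw":0,"gripper":1},{"x":0,"y":-0.001,"z":0.04,"yaw":0,"gripper":1},{"x":0,"y":-0.001,"z":0.06,"yaw":0,"gripper":1},{"x":0,"y":-0.001,"z":0.075,"yaw":0,"gripper":1},{"x":0,"y":-0.001,"z":0.085,"yaw":0,"gripper":1},{"x":0,"y":-0.001,"z":0.092,"yaw":0,"gripper":1},{"x":0,"y":-0.001,"z":0.092,"yaw":0,"gripper":1},{"x":0,"y":-0.001,"z":0.092,"yaw":0,"gripper":1}]'; python3 go.py .5245 .3156 .0604 80.1
```

```text
time_s: 14.23
tcp_pos: [0.5241, 0.3161, 0.0607]
ee_rot: [0.086, 0.996, 0.0, 0.0]
contact_force: [0.9, 0.6, -1.9]
grip_width: 0.0233
grasp_force: 60.3
now [0.5241 0.3161 0.0607] yang 80.1 tilt [0.0002 0.    ] -> x -0.002 y -0.002 z 0.002 yaw -0.0000
```

```bash
python3 -m crank '[{"x":0,"y":0,"z":0.004,"yaw":0,"gripper":1},{"x":0,"y":0,"z":0.008,"yaw":0,"gripper":1},{"x":0,"y":0,"z":0.008,"yaw":0,"gripper":1},{"x":0,"y":0,"z":0.008,"yaw":0,"gripper":1}]'
```

```text
time_s: 14.57
tcp_pos: [0.5242, 0.3161, 0.0604]
ee_rot: [0.086, 0.996, 0.0, 0.0]
contact_force: [-4.5, -1.6, 9.6]
grip_width: 0.0231
grasp_force: 61.9
```

```bash
python3 -m crank '[{"x":0,"y":0,"z":0,"yaw":0,"gripper":0.2},{"x":0,"y":0,"z":0,"yaw":0,"gripper":-0.1},{"x":0,"y":0,"z":0,"yaw":0,"gripper":-0.4},{"x":0,"y":0,"z":0,"yaw":0,"gripper":-0.4},{"x":0,"y":0,"z":0,"yaw":0,"gripper":-0.4},{"x":0,"y":0,"z":0,"yaw":0,"gripper":-0.4},{"x":0,"y":0,"z":-0.1,"yaw":0,"gripper":-0.4},{"x":0,"y":0,"z":-0.25,"yaw":0,"gripper":-0.4},{"x":0,"y":0,"z":-0.4,"yaw":0,"gripper":-0.4},{"x":0,"y":0,"z":-0.55,"yaw":0,"gripper":-0.4},{"x":0,"y":0,"z":-0.7,"yaw":0,"gripper":-0.4},{"x":0.2,"y":0,"z":-0.75,"yaw":0,"gripper":-0.4},{"x":0.4,"y":0.15,"z":-0.75,"yaw":0,"gripper":-0.4},{"x":0.6,"y":0.3,"z":-0.75,"yaw":0,"gripper":-0.4},{"x":0.8,"y":0.45,"z":-0.75,"yaw":0,"gripper":-0.4},{"x":1,"y":0.6,"z":-0.75,"yaw":0,"gripper":-0.4},{"x":1,"y":0.6,"z":-0.75,"yaw":0,"gripper":-0.4},{"x":1,"y":0.6,"z":-0.75,"yaw":0,"gripper":-0.4},{"x":1,"y":0.6,"z":-0.75,"yaw":0,"gripper":-0.4}]'; python3 - <<'E'
from h import *
p,d=snap('scene')
cv2.imwrite('pics/v6.png',cv2.resize(p[100:300,140:360,::-1],None,fx=3,fy=3,interpolation=cv2.INTER_CUBIC))
p,d=snap('top');X=cloud('top',d).reshape(-1,3)
for a,b in((.14,.25),(.27,.38)):
    s=X[(X[:,0]>.42)&(X[:,0]<.6)&(X[:,1]>a)&(X[:,1]<b)&(X[:,2]>.09)&(X[:,2]<.12)]
    if len(s): print(cv2.minAreaRect(s[:,:2].astype(np.float32)),np.median(s[:,2]),len(s))
cv2.imwrite('pics/v7.png',cv2.resize(p[130:270,120:390,::-1],None,fx=2.9,fy=2.9,interpolation=cv2.INTER_CUBIC))
E
```

```text
time_s: 16.15
tcp_pos: [0.3462, 0.4699, 0.2089]
ee_rot: [0.085, 0.996, -0.0, -0.0]
contact_force: [1.2, -0.4, -0.3]
grip_width: 0.0599
grasp_force: 0.0
((0.5031916499137878, 0.20112740993499756), (0.009254062548279762, 0.09741967171430588), 79.67091369628906) 0.10143744075124644 109
((0.5237634181976318, 0.3153376281261444), (0.02468276210129261, 0.09960917383432388), 80.19667053222656) 0.10163863222434691 300
```

View pics/v6.png

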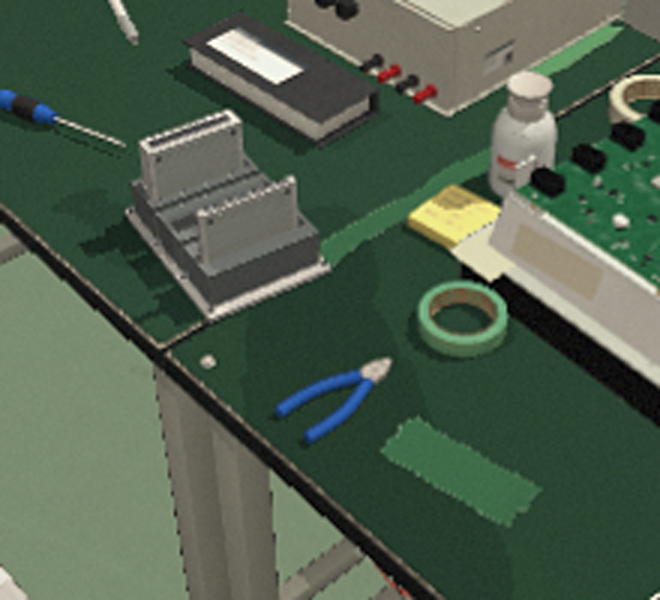

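View pics/v7.png

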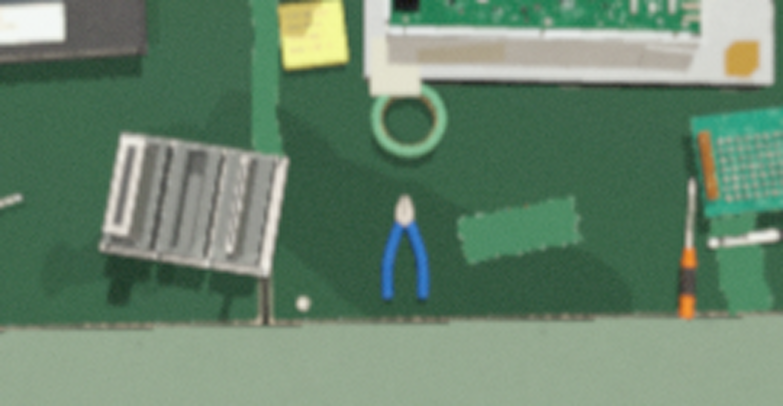

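Both pictures show the two modules upright and seated. In the top crop, thick is in the wide slot at about (125,190), thin in the narrow slot at about (238,205), and the middle slot at about (185,200) is empty. The cutters, tape and driver have not moved.

```bash
python3 -c "
from bench import bot
print(bot.sign_off())"
```

```text
the job is handed in; nothing more can be done
None
```

Job handed in at about 16 s: the thin module is fully down in the narrow slot, the thick module fully down in the widest, the middle slot is empty, and the cutters, tape and screwdriver were not moved.

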